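Restore the setting post and hold the gauge arm at its mark

ROBOT

A 6-joint arm with a two-finger parallel gripper is mounted at the origin on the work surface. World frame = base frame: x ahead of the robot, y to its left, z up, the work surface at z = 0. Lengths are in mm, angles in rad, forces in N, time in s.
With the tool pointing down it reaches from about 350 to 975 mm from the base axis. Payload 7.1 kg.
Tool frame: the origin (TCP) lies at the very end of the fingers, on their centre line; the grasp point (between the pads) lies 19 mm behind it; z points along the fingers, y is the line along which they close (so a half turn about z gives the same grasp; the last joint's range is limited). The gripper opens to 88 mm and grips with 3 to 60 N. Pads are 20 mm wide; open, the fingers measure 115 mm over their backs; the gripper's body (75 mm by 178 mm) begins 61 mm behind the grasp point.
Start: joints at [-1.146, 0.423, 1.63, -0, 1.089, -0.019], TCP at [268.373, -564.429, 222.675] pointing down, gripper open.
Joint ranges: [-3, 3], [-0.9, 2.11], [0.09, 2.58], [-1.31, 4.45], [0.11, 2.69], [-2.54, 2.54]. Speed limits (rad/s): [2.39, 2.39, 3.01, 3.14, 3.14, 3.14].

INTERFACE

Orientations are given as a rotation vector (axis times angle).
In Python, from workcell import get_obs, get_image, job, models gives the robot as it stands.
- The arm moves only by the tool jog_arm, never from a script. Its argument "increments" is one flat list of numbers, 7 for each row, row after row: the turn, a rotation vector about the tool's x, y, z in degrees, then the shift along the tool's x, y, z in mm, then the opening in per cent of the stroke, from 0 (shut) to 100 (fully open). A call has 1 to 12 rows; each row shifts and turns the commanded pose from where the row before left it, along the tool's axes as they then stand; what a row does not reach is not made up. A row lasts 1/8 s, in which the tool goes at most 62.5 mm and 10.7 degrees, less where a joint would pass 70% of its speed; a pose out of reach is approached as far as the arm can. A call is refused whole if a number of a shift passes 62.5 or a number of a turn 10.7, either way. A call with a gripper value outside its range is refused whole. The fingers move at their own pace and stop on an object; the grip force is fixed at half the most. Time passes only in rows, so rows that do not move let the fingers close. It gives the time, the measured TCP pose, the force, the opening and the grip force at its end, in the units of the state.
- get_obs(): the state, without advancing time (a new reading comes with each control period).
- get_image(name): name is "scene" or "top" or "wrist"; returns a dict with "pixels" (384x512x3 uint8, blue, green, red), "depth" (384x512 float32, mm along the optical axis (not along the pixel's ray), 0 where there is no reading), "fx", "fy", "cx", "cy" (pixels), "cam_to_world" (4x4, takes a point from camera to world coordinates); the wrist camera has in their place "tool_from_camera" (4x4, takes a point from camera to tool coordinates, whose origin is the TCP and whose axes are the flange's). Camera axes: x right, y up, looking along -z (the intrinsics and any distortion apply to the point x, -y, -z); pixel columns grow to the right and rows downward; lengths in mm; the calibration is good to about 2 mm. A picture is of the moment at which its call begins: read the wrist's pose just before it.
- job.close_job(): hands the job in; it is judged then, once.
Trained networks look in the newest picture that a camera, given by its name, has taken for a name from the list of things; names that differ only in an ending like _2 or _b are one class to them, and where a whole thing is asked for, a point or a joint stands for the part that bears it (a point fixed in the world has none). Each returns a list of dicts, best first, with "p" (0 to 1); they miss things now and then, are a little off and sometimes report something else, mostly with a low value. They report only what shows in the picture. A call takes as long as a camera call. They do not tell look-alikes from the thing itself.
- models.look_for(target, camera): "centre" ([x, y, z] in mm, in world coordinates, good to about 4 mm: the middle of the surface that is visible of it).
- models.regions_of(target, camera): "region" (384x512 bool, what is visible of it).
The state is a dict: "t": time; "qpos": joint angles; "qvel": joint speeds; "joint_torque": joint torques, N m; "ee_pos": TCP position; "orientation": TCP orientation; "ft_force": force on the tool from outside, world axes, zero at the start; "moment": the same for the moment, N m; "width": finger opening in mm; "grasp_force": force on a finger pad.
Only numpy, scipy, OpenCV 4.12 (cv2) and the standard library are available. Lean on these libraries where they do the work, as an engineer would, in place of code of your own. Each camera call takes 0.05 s, during which the arm holds its last target. There are 200 camera calls.

TASK

Stand the fallen setting post (orange band) upright on the empty white spot between its two neighbours in the lane, centred on the spot, and let go of it. Then, with the gauge arm still fully in, push its red lock button all the way down, and after that draw the arm out (it has a black handle) until its yellow pointer lines up with the red rider on the scale. The arm springs back if let go, so finish while still holding it at the mark; leave the two neighbour posts, the wooden case and the cleaner bottle undisturbed.

Things in the scene. Friction and masses are not known exactly. Their poses are not given: they have to be found in the camera images.
- stand: Fixed gauge stand: black granite base 150 x 210 x 30, two steel columns and on them a white horizontal sleeve 44 wide, 210 long (along y), underside 122 and top 165 above the bench. Origin: centre of the base on the bench; z up; the arm comes out of the sleeve mouth along the stand's own -y. The sleeve mouth is at y = -105. It stands roughly square to the robot, turned by up to 9 degrees. The scale has 10 mm ticks on top of the sleeve's +x edge.
- draw (a joint): How far the telescoping steel arm (18 x 18 section, from 136 to 154 above the bench) is drawn out of the sleeve, m: 0 fully in, 0.145 fully out. Blocked at 0 (about 1 mm of play) until the lock button is down. A spring pulls it back in with about 3 N at 0 and 6 N at 0.145.
- handle_grip (a point): Point to grip on the black upright handle on top of the arm: a bar 16 x 16, 50 tall (154 to 204 above the bench) with a blue tip; this point is on its axis 30 above its foot, 184 above the bench. It moves with the arm; with the arm in it is 45 outside the sleeve mouth.
- boom: The telescoping arm itself with its handle, pointer and stylus. Its origin is at the stand's origin when the arm is in and moves along the stand's -y with it; axes parallel to the stand's.
- lock_top (a point): Centre of the top of the red round lock button, diameter 23, on top of the sleeve 18 behind its mouth; it stands 14 above the sleeve (179 above the bench) when up, 7 above when down. A black collar of diameter 34 and 3 high surrounds it.
- lock (a joint): Travel of the lock button, m: 0 up (arm locked), 0.007 fully down; the arm is free beyond about 0.004. It has no spring: takes about 3 N to push and stays down.
- pointer (a point): Tip of the yellow pointer blade (3 thick along the stand's y) that stands out of the slot on top of the sleeve and travels with the arm; 180 above the bench.
- rider_mark (a point): Tip of the red rider blade (3 thick along y) on the scale, fixed, 180 above the bench, 90 to 130 further along the stand's -y than the pointer with the arm in. The arm is at the mark when pointer and rider are level along the stand's y (they remain 2 apart sideways). The arm's stylus is then above the empty spot.
- post_fallen: The fallen setting post, loose, 0.2 to 0.4 kg: square steel foot 50 x 50 x 10, aluminium stem of diameter 34 from 10 to 75 above the foot's underside with an orange band at 36 to 48, round steel head of diameter 50 from 75 to 85. Origin: centre of the foot's underside; its own z runs from foot to head. At the start it lies across the lane with its axis 29 above the bench, its head pointing roughly away from the robot, within about 20 degrees.
- spot (a point): Centre of the empty white spot (diameter 68) on the top of the lane plate, 4 above the bench, where the post's foot belongs. The fixed lane plate is 160 wide and 310 long, along the stand's y.
- post_a: Standing neighbour post (blue band, same shape as the fallen one, origin at the centre of its foot's underside), about 120 from the empty spot on the stand's side; under the arm.
- post_b: The other standing neighbour post (blue band), about 120 from the empty spot on the other side.
- case: Bystander: closed wooden case 140 x 80 x 35, loose, origin at the centre of its underside.
- cleaner: Bystander: white bottle, diameter 56, 130 tall, loose, origin at the centre of its underside.
Mind the look-alikes: they are no part of the job. What is shaped like the post_fallen but purple or turquoise is not meant.

How it is judged (in metres and radians):
On the way, in this order (a step that is already met when the one before it is completed fails the run):
1. the fallen post stands upright on the empty spot, let go (angle between post_fallen's own z axis and vertical below 0.1 rad and distance between post_fallen and spot below 0.018 m and linear speed of post_fallen below 0.02 m/s and contact force between the fingers and post_fallen below 0.05 N), for 0.2 s.
2. the lock button is pushed down while the arm is still in (value of joint lock above 0.0055 m and value of joint draw below 0.01 m), for 0.1 s.
At the end, for the whole second after the job is handed in: The fingers hold the arm (more than 1 N) with the yellow pointer within 4 mm of the red rider along the scale for the whole last second, the lock button is down, and the once fallen post stands upright (within 0.1 rad) within 18 mm of the spot's centre, untouched (y of pointer in the frame of rider_mark between -0.004 and 0.004 m and contact force between the fingers and boom above 1 N and value of joint lock above 0.005 m and angle between post_fallen's own z axis and vertical below 0.1 rad and distance between post_fallen and spot below 0.018 m and contact force between the fingers and post_fallen below 0.05 N); the arm keeps its last pose, push and grip.
It fails at once if a neighbour post is tipped or shifted by more than 20 mm (distance of any of post_a, post_b from where it was at the start of the episode above 0.02 m or angle between any of post_a, post_b's own z axis and vertical above 0.35 rad).
It fails at once if the case or the bottle is shifted by more than 30 mm or the bottle is tipped (distance of any of case, cleaner from where it was at the start of the episode above 0.03 m or angle between cleaner's own z axis and vertical above 0.35 rad).
It also fails if it takes over 72 s, if anything falls off the work surface, if the arm or the gripper's body presses on something with over 40 N, if the wrist force passes 120 N, or if a joint passes its speed limit or range.

## Working session

There is one attempt and no reset: what is moved stays moved. The work goes in short steps, Python scripts to look and compute and a tool call to move; the robot and the scene stay as the last step left them, time stands still between calls to the robot, and variables do not carry over. Pictures are saved under pics/ and viewed, at most 10 in all, crops included, and the job is handed in when it is done.

Besides the shell and the picture viewer there is one more tool, called after ">>>" as name(argument=value, ...) on one line, values as JSON. jog_arm: Moves the arm, as the interface text tells. Its arguments: {"type":"object","properties":{"increments":{"type":"array"}},"required":["increments"]}

```bash
mkdir -p pics; ls; cat > h.py <<'E'
import numpy as np, cv2
from workcell import get_obs,get_image,job,models
from scipy.spatial.transform import Rotation as R
def save(im,n): cv2.imwrite('pics/'+n+'.png',im['pixels'])
def pose():
    o=get_obs(); T=np.eye(4); T[:3,:3]=R.from_rotvec(o['orientation']).as_matrix(); T[:3,3]=o['ee_pos']; return T
def cam(name):
    T=pose() if name=='wrist' else None
    im=get_image(name)
    im['M']=T@np.array(im['tool_from_camera']) if name=='wrist' else np.array(im['cam_to_world'])
    return im
def cloud(im):
    d=im['depth']; v,u=np.mgrid[:384,:512]
    P=np.stack([(u-im['cx'])/im['fx']*d,-(v-im['cy'])/im['fy']*d,-d,np.ones_like(d)],-1)
    return (P@im['M'].T)[...,:3]
E
python3 - <<'E'
from h import *
np.set_printoptions(precision=1,suppress=True)
print(get_obs())
for n in ['scene','top']:
    im=cam(n); save(im,n+'0')
    print(n,im['M'][:3,3], [k for k in im])
    for t in ['stand','handle_grip','lock_top','pointer','rider_mark','post_fallen','spot','post_a','case','cleaner']:
        print(t,[(np.round(x['centre']).tolist(),round(x['p'],2)) for x in models.look_for(t,n)][:5])
a=cv2.imread('pics/scene0.png');b=cv2.imread('pics/top0.png')
cv2.imwrite('pics/b0.png',cv2.resize(np.vstack([a,b]),(800,1200))[:600]); 
cv2.imwrite('pics/b1.png',cv2.resize(b,(800,600)))
E
```

```text
pics
{'t': 0.0, 'qpos': array([-1.1,  0.4,  1.6, -0. ,  1.1, -0. ]), 'qvel': array([-0.,  0.,  0., -0.,  0., -0.]), 'joint_torque': array([ -0. , -54.5, -27.4,   0.1,   0. ,  -0. ]), 'ee_pos': array([ 268.1, -564. ,  221.9]), 'orientation': array([-3.1, -0.7,  0. ]), 'ft_force': array([0.1, 0.5, 0.6]), 'moment': array([-0., -0.,  0.]), 'grasp_force': 0.0, 'width': 88.19658342733238}
scene [1102.1  769.6  743.1] ['pixels', 'depth', 'fx', 'fy', 'cx', 'cy', 'cam_to_world', 'M']
stand [([614.0, 130.0, 30.0], 0.84), ([625.0, 57.0, 167.0], 0.61)]
handle_grip [([596.0, -40.0, 156.0], 0.78)]
lock_top []
pointer [([595.0, -43.0, 157.0], 0.72)]
rider_mark [([623.0, 57.0, 168.0], 0.42)]
post_fallen [([599.0, -177.0, 41.0], 0.9), ([433.0, -223.0, 38.0], 0.78), ([404.0, -76.0, 35.0], 0.77), ([378.0, -356.0, 39.0], 0.76), ([787.0, -206.0, 35.0], 0.63)]
spot [([626.0, -168.0, 7.0], 0.71)]
post_a [([605.0, -65.0, 47.0], 0.82), ([587.0, -299.0, 48.0], 0.7), ([601.0, -44.0, 161.0], 0.3)]
case [([527.0, -521.0, 36.0], 0.94), ([595.0, -44.0, 156.0], 0.2)]
cleaner [([644.0, 411.0, 76.0], 0.7)]
top [ 428.6  -65.1 1459.2] ['pixels', 'depth', 'fx', 'fy', 'cx', 'cy', 'cam_to_world', 'M']
stand [([584.0, 93.0, 29.0], 0.94)]
handle_grip [([579.0, -80.0, 90.0], 0.68), ([597.0, 41.0, 153.0], 0.65), ([587.0, -195.0, 2.0], 0.54)]
lock_top [([597.0, 10.0, 180.0], 0.4)]
pointer [([597.0, 38.0, 156.0], 0.83)]
rider_mark []
post_fallen [([393.0, -76.0, 40.0], 0.9), ([779.0, -215.0, 38.0], 0.73), ([582.0, 93.0, 31.0], 0.7), ([422.0, -237.0, 40.0], 0.67), ([597.0, -193.0, 50.0], 0.61)]
spot [([586.0, -195.0, -0.0], 0.59), ([593.0, 12.0, 181.0], 0.45)]
post_a [([576.0, -304.0, 93.0], 0.78), ([576.0, -81.0, 92.0], 0.56), ([595.0, 40.0, 154.0], 0.44), ([512.0, -539.0, 32.0], 0.22)]
case [([513.0, -540.0, 34.0], 0.75), ([598.0, 35.0, 156.0], 0.49)]
cleaner [([622.0, 383.0, 84.0], 0.71)]
```

View pics/b0.png

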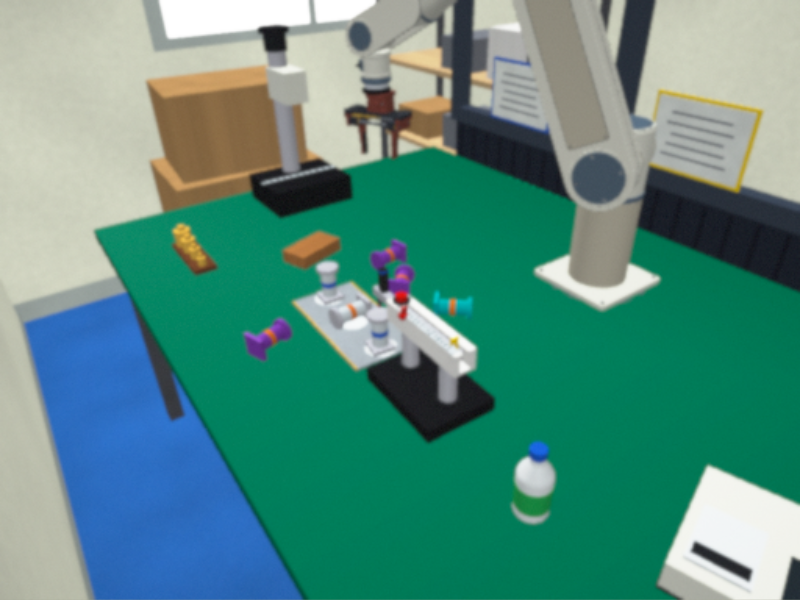

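View pics/b1.png

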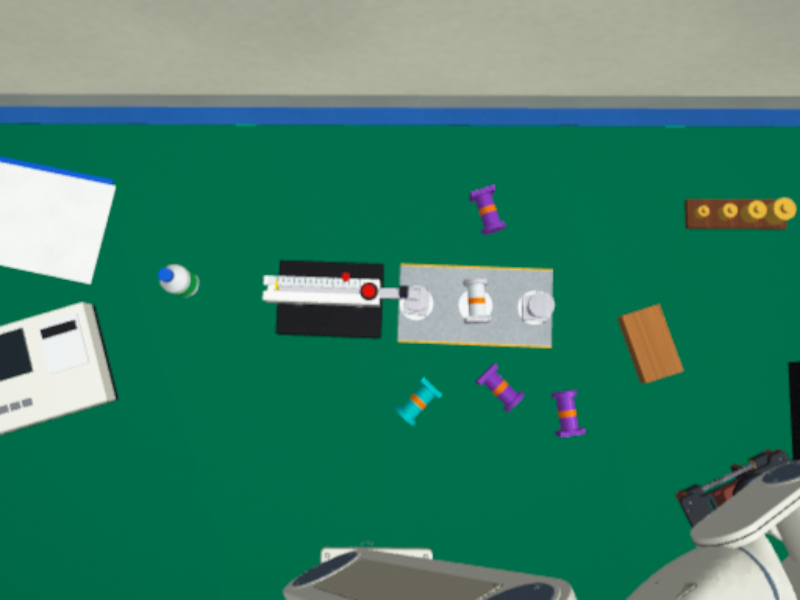

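The top view shows the orange-banded white post at (477,300) lying across the spot, with its head towards the top of the picture (+x). The neighbours are at (415,302) and (538,307), the red lock is at (369,291) and the handle is at (405,292). I'll measure these from the top depth.

```bash
cat > m1.py <<'E'
from h import *
np.set_printoptions(precision=1,suppress=True)
im=cam('top'); P=cloud(im); px=im['pixels']; hsv=cv2.cvtColor(px,cv2.COLOR_BGR2HSV)
X,Y,Z=P[...,0],P[...,1],P[...,2]
print('table z',np.median(Z[(abs(X-450)<40)&(abs(Y+400)<40)]), 'mm/px',1400/im['fx'])
def box(x0,x1,y0,y1): return (X>x0)&(X<x1)&(Y>y0)&(Y<y1)
green=(hsv[...,0]>60)&(hsv[...,0]<95)&(hsv[...,1]>120)
def rect(m,n):
    r=cv2.minAreaRect(P[m][:,:2].astype(np.float32)); print(n,m.sum(),r)
rect(box(480,700,-370,-30)&(Z<12)&(~green),'plate')
for n,b in [('a',box(530,630,-125,-30)),('b',box(530,630,-350,-255))]:
    m=b&(Z>75)&(Z<100); c,r=cv2.minEnclosingCircle(P[m][:,:2].astype(np.float32)); print(n,m.sum(),c,r,P[m].mean(0))
m=box(530,690,-250,-140)&(Z>12)&(Z<80); rect(m,'fallen'); 
q=P[m]; print(q.mean(0),q.max(0)); w,v=np.linalg.eigh(np.cov(q[:,:2].T)); ax=v[:,1]*np.sign(v[0,1]); print('axis',ax,np.degrees(np.arctan2(ax[1],ax[0])))
s=(q[:,:2]-q[:,:2].mean(0))@ax; t=(q[:,:2]-q[:,:2].mean(0))@np.array([-ax[1],ax[0]])
for lo in range(-60,60,6):
    k=(s>=lo)&(s<lo+6)
    if k.any(): print(lo,k.sum(),t[k].min(),t[k].max(),q[k,2].max())
o=m&(hsv[...,0]<20)&(hsv[...,1]>120); print('band',o.sum(),P[o].mean(0))
w=box(530,690,-250,-140)&(Z<12)&(hsv[...,1]<40)&(hsv[...,2]>215); c,r=cv2.minEnclosingCircle(P[w][:,:2].astype(np.float32)); print('spot',w.sum(),c,r)
red=((hsv[...,0]<8)|(hsv[...,0]>172))&(hsv[...,1]>150)&box(500,700,-60,200)
n,l,st,ce=cv2.connectedComponentsWithStats(red.astype(np.uint8))
for i in range(1,n): print('red',st[i],P[l==i].mean(0),np.median(P[l==i],0))
yel=(hsv[...,0]>18)&(hsv[...,0]<35)&(hsv[...,1]>120)&box(500,700,0,230); print('yel',yel.sum(),P[yel].mean(0))
rect(box(500,700,-10,230)&(Z>160)&(Z<170),'sleeve')
m=box(560,640,-120,-10)&(Z>195); print('handle',m.sum(),P[m].mean(0))
rect(box(450,750,-20,260)&(Z>22)&(Z<38),'base')
E
python3 m1.py
```

```text
table z 0.6497340622238426 mm/px 3.037350981870432
plate 4073 ((588.7991333007812, -192.29310607910156), (321.9607238769531, 165.57177734375), 88.25310516357422)
a 162 (590.3755493164062, -74.78705596923828) 25.040334701538086 [587.8 -78.3  89.3]
b 224 (579.9876098632812, -312.7632751464844) 25.16631507873535 [ 579.6 -312.5   89.3]
fallen 360 ((605.033935546875, -194.73822021484375), (111.98714447021484, 98.28516387939453), 4.886372089385986)
[ 590.9 -193.1   44.3] [ 663.3 -143.3   61.2]
axis [1. 0.] 2.390309027815845
-42 46 -25.551172329686356 23.24954918153981 60.02323310851807
-36 26 -26.08368224971899 23.405071971302995 61.21241633500199
-30 21 -15.963437355216113 15.12466703660668 50.83720919465327
-24 22 -15.779852913373828 14.551885720067718 51.44167237966076
-18 23 -16.430107276990558 28.409038461855353 49.318914148760996
-12 22 -16.80566814065348 44.06471711946095 51.41606719477045
-6 21 -17.227664119871104 14.03819182649349 48.76895708881011
0 24 -17.462145642234425 46.52909496016776 54.209278071576136
6 22 -51.58092324926386 13.85083137602991 49.69283938268427
12 20 -14.29
[... 240 characters left out ...]
3
36 31 -25.16122088859053 22.253472984152587 60.28407403206256
42 5 -24.876005158299773 18.958521636085433 47.702337380761264
54 1 -44.194787604998304 -44.194787604998304 12.717604986708466
band 31 [ 592.8 -192.1   43.2]
spot 129 (587.7125244140625, -194.13673400878906) 34.52710723876953
red [219 174   5   6  25] [625.5  57.6 144.9] [621.5  55.7 169.3]
red [231 182   9   9  63] [593.9  13.3 177.5] [593.1  13.8 178.6]
yel 11 [603.7 178.6 180.2]
sleeve 783 ((599.6373901367188, 98.81635284423828), (208.87913513183594, 54.099586486816406), 88.98937225341797)
handle 39 [591.  -51.3 202.9]
base 2004 ((595.440673828125, 98.9351577758789), (210.0545196533203, 150.65664672851562), 88.22927856445312)
```

```bash
cat >> h.py <<'E'
def tool(yaw,tilt,flip=0):
    """closing axis perpendicular to heading yaw; tilt>0: fingers point towards heading (90=horizontal)"""
    a,t=np.radians([yaw,tilt]); h=np.array([np.cos(a),np.sin(a),0]); z=np.sin(t)*h+[0,0,-np.cos(t)]
    y=np.array([np.sin(a),-np.cos(a),0])*(-1 if flip else 1)
    return np.stack([np.cross(y,z),y,z],1)
def plan(Rt,pt,grasp=True,mmax=40,dmax=8,T=None):
    """turn rows, then shift rows; pt = wanted grasp point (19 behind TCP) or TCP"""
    T=pose() if T is None else T
    pt=np.array(pt,float)+(19*Rt[:,2] if grasp else 0)
    rv=R.from_matrix(T[:3,:3].T@Rt).as_rotvec(degrees=True); d=Rt.T@(pt-T[:3,3])
    n=int(np.ceil(np.linalg.norm(rv)/dmax)); m=int(np.ceil(np.linalg.norm(d)/mmax))
    print('turn',n,'x',np.round(rv/max(n,1),2),' shift',m,'x',np.round(d/max(m,1),1))
E
python3 - <<'E'
from h import *
np.set_printoptions(precision=2,suppress=True)
T=pose();print(T)
for f in 0,1: plan(tool(3,-25,f),[591,-193,200]); plan(tool(3,0,f),[591,-193,200])
E
```

```text
[[   0.9     0.43    0.    268.38]
 [   0.43   -0.9     0.   -564.41]
 [   0.     -0.     -1.    222.67]
 [   0.      0.      0.      1.  ]]
turn 5 x [ 0.98 -4.94  4.41]  shift 13 x [ 24.6 -27.2  -8.1]
turn 3 x [-0.   -0.    7.48]  shift 13 x [ 26.3 -27.2   3.2]
turn 20 x [ 1.71  0.34 -7.71]  shift 13 x [-24.6  27.2  -8.1]
turn 20 x [ 0.   -0.   -7.88]  shift 13 x [-26.3  27.2   3.2]
```

>>> jog_arm(increments=[0,0,7.5,0,0,0,100,0,0,7.5,0,0,0,100,0,0,7.5,0,0,0,100,0,0,0,38,-39,0,100,0,0,0,38,-39,0,100,0,0,0,38,-39,0,100,0,0,0,38,-39,0,100,0,0,0,38,-39,0,100,0,0,0,38,-39,0,100,0,0,0,38,-39,0,100,0,0,0,38,-39,0,100,0,0,0,38,-39,0,100])

```text
t: 2.65
ee_pos: [593.1, -194.9, 222.8]
orientation: [3.14, 0.08, 0.0]
ft_force: [0.1, -0.4, 0.4]
width: 87.8
grasp_force: 0.0
```

```bash
cat > m2.py <<'E'
from h import *
import sys
np.set_printoptions(precision=1,suppress=True)
T=pose(); print(T[:3,3]); im=cam('wrist'); save(im,'w1'); P=cloud(im); hsv=cv2.cvtColor(im['pixels'],cv2.COLOR_BGR2HSV)
X,Y,Z=P[...,0],P[...,1],P[...,2]; v=im['depth']>0
def box(x0,x1,y0,y1): return v&(X>x0)&(X<x1)&(Y>y0)&(Y<y1)
for n,b in [('a',box(530,640,-125,-30)),('b',box(530,640,-350,-255))]:
    m=b&(Z>80)&(Z<98); 
    if m.sum()>20: print(n,m.sum(),cv2.minEnclosingCircle(P[m][:,:2].astype(np.float32)))
m=box(530,650,-240,-145)&(Z>38)&(Z<70); q=P[m]
m2=m.astype(np.uint8)
for lo in range(540,650,6):
    k=(q[:,0]>=lo)&(q[:,0]<lo+6)
    if k.any(): print(lo,k.sum(),np.percentile(q[k,1],[2,98]),np.percentile(q[k,1],[2,98]).mean(),q[k,2].max())
o=m&(hsv[...,0]<20)&(hsv[...,1]>120); print('band',o.sum(),P[o].mean(0))
w=box(530,690,-250,-140)&(Z<12)&(hsv[...,1]<40)&(hsv[...,2]>205)
if w.any(): print('spot',w.sum(),cv2.minEnclosingCircle(P[w][:,:2].astype(np.float32)))
E
python3 m2.py
```

```text
[ 593.1 -194.9  222.8]
a 1848 ((592.03271484375, -75.16845703125), 25.08004379272461)
b 1867 ((582.0772705078125, -313.415771484375), 25.317405700683594)
546 11 [-188.9 -172.4] -180.69581412179411 53.91210216895388
552 204 [-219.7 -172.3] -196.03111743709195 55.43874384442927
558 303 [-219.8 -172.7] -196.2310888947339 55.3664015248919
564 113 [-208.9 -182.7] -195.81163088766084 46.1319585620048
570 117 [-208.6 -181.6] -195.09004604886871 46.326025261158065
576 117 [-208.3 -182.1] -195.19343588710103 47.04197600310272
582 116 [-207.8 -180.8] -194.28418279369754 46.48160152398191
588 124 [-208.6 -181. ] -194.78584748613326 47.88760354287831
594 124 [-207.7 -180.2] -193.94540337834763 47.42213090740569
600 127 [-207.8 -180. ] -193.89498521441038 46.73256064435475
606 131 [-206.4 -180.4] -193.38459563839788 47.154191759382854
612 125 [-206.5 -179.5] -193.01739326651773 46.59524222721774
618 125 [-206.2 -179.7] -192.95855113615832 46.38318092860504
624 164 [-212.9 -171.1] -192.00026888786334 54.2412304669308
630 215 [-213.8 -170.9] -192.35542426926557 54.966704529883316
636 44 [-213.4 -187.5] -200.4907666631712 53.85569684854278
band 205 [ 593.6 -193.5   43.6]
spot 6328 ((597.946044921875, -194.73062133789062), 86.13803100585938)
```

View pics/w1.png

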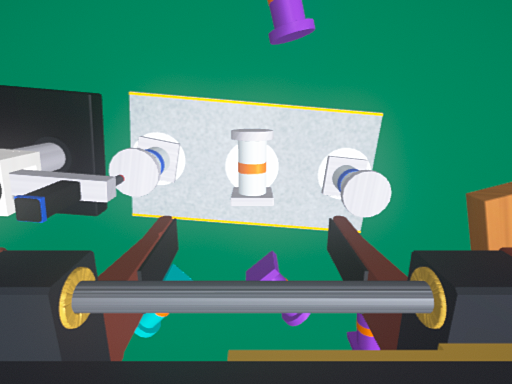

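The wrist view shows the post's foot on the near side (252,195), its head on the far side (252,133) and the band at (252,168). The neighbours are clear of the fingers. Next I'll tilt back 25° at height, then check the pose.

>>> jog_arm(increments=[0,-6.25,0,0,0,0,100,0,-6.25,0,0,0,0,100,0,-6.25,0,0,0,0,100,0,-6.25,0,0,0,0,100,0,0,0,0,0,0,100])

```text
t: 3.32
ee_pos: [592.6, -196.2, 221.0]
orientation: [3.056, 0.08, -0.679]
ft_force: [1.0, 0.4, 0.0]
width: 87.7
grasp_force: 0.0
```

```bash
python3 - <<'E'
from h import *
np.set_printoptions(precision=3,suppress=True)
T=pose();print(T); print(get_obs()['qpos'])
plan(tool(3,-25),[594,-194.2,120]); plan(tool(3,-25),[594,-194.2,34])
E
```

```text
[[   0.905    0.052   -0.423  592.593]
 [   0.047   -0.999   -0.021 -196.182]
 [  -0.423   -0.001   -0.906  221.049]
 [   0.       0.       0.       1.   ]]
[-0.272  0.635  1.346 -0.135  1.578  1.274]
turn 1 x [-0.05  0.05 -0.01]  shift 3 x [14.7 -0.6 36.6]
turn 1 x [-0.05  0.05 -0.01]  shift 6 x [13.4 -0.3 31.3]
```

>>> jog_arm(increments=[0,0,0,13.4,-0.3,31.3,100,0,0,0,13.4,-0.3,31.3,100,0,0,0,13.4,-0.3,31.3,100,0,0,0,13.4,-0.3,31.3,100,0,0,0,13.4,-0.3,31.3,100,0,0,0,13.4,-0.3,31.3,100,0,0,0,0,0,0,100])

```text
t: 4.2
ee_pos: [583.1, -194.7, 16.9]
orientation: [3.056, 0.078, -0.682]
ft_force: [-0.8, 0.3, 0.2]
width: 87.8
grasp_force: 0.0
```

```bash
python3 - <<'E'
from h import *
np.set_printoptions(precision=1,suppress=True)
T=pose();print(T[:3,3],T[:3,3]-19*T[:3,2]); im=cam('wrist'); save(im,'w2')
E
```

```text
[ 583.1 -194.7   16.9] [ 591.2 -194.3   34.1]
```

View pics/w2.png

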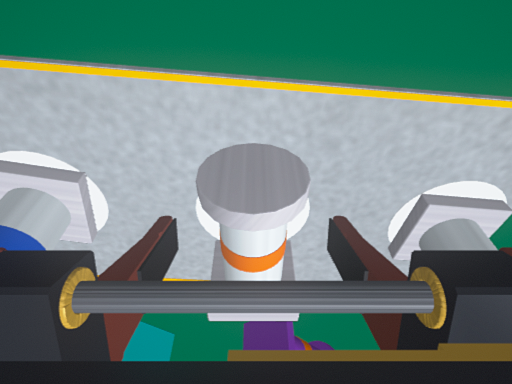

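The band is centred between the fingers and both neighbours are clear. I'll close and lift straight up.

>>> jog_arm(increments=[0,0,0,0,0,0,0,0,0,0,0,0,0,0,0,0,0,0,0,0,0,0,0,0,0,0,0,0,0,0,0,0,0,0,0,0,0,0,0,0,0,0,0,0,0,-8.5,0,-18.1,0,0,0,0,-8.5,0,-18.1,0,0,0,0,-8.5,0,-18.1,0,0,0,0,-8.5,0,-18.1,0,0,0,0,-8.5,0,-18.1,0])

```text
t: 5.62
ee_pos: [585.3, -195.0, 120.2]
orientation: [3.055, 0.078, -0.676]
ft_force: [0.0, 0.0, -2.7]
width: 33.4
grasp_force: 30.0
```

>>> jog_arm(increments=[0,8.5,0,0,0,0,0,0,8.5,0,0,0,0,0,0,8.5,0,0,0,0,0,0,8.5,0,0,0,0,0,0,8.5,0,0,0,0,0,0,8.5,0,0,0,0,0,0,8.5,0,0,0,0,0,0,8.5,0,0,0,0,0,0,8.5,0,0,0,0,0,0,8.5,0,0,0,0,0,0,0,0,0,0,0,0])

```text
t: 7.0
ee_pos: [586.9, -167.9, 114.3]
orientation: [-2.861, -0.108, -1.001]
ft_force: [-0.0, 0.5, -2.2]
width: 33.4
grasp_force: 30.0
```

```bash
python3 - <<'E'
from h import *
np.set_printoptions(precision=3,suppress=True)
T=pose();print(T,T[:3,3]-19*T[:3,2]); print(get_obs()['qpos'])
im=cam('scene'); a=im['pixels']; im2=cam('top'); 
P=cloud(im2);hsv=cv2.cvtColor(im2['pixels'],cv2.COLOR_BGR2HSV)
b=cv2.resize(a[100:300,130:400],(800,593),interpolation=cv2.INTER_CUBIC); cv2.imwrite('pics/s2.png',b)
E
```

```text
[[   0.78     0.103    0.617  586.945]
 [   0.031   -0.992    0.125 -167.936]
 [   0.625   -0.079   -0.777  114.341]
 [   0.       0.       0.       1.   ]] [ 575.226 -170.32   129.105]
[-0.508  0.486  2.114  1.592  0.422 -0.486]
```

View pics/s2.png

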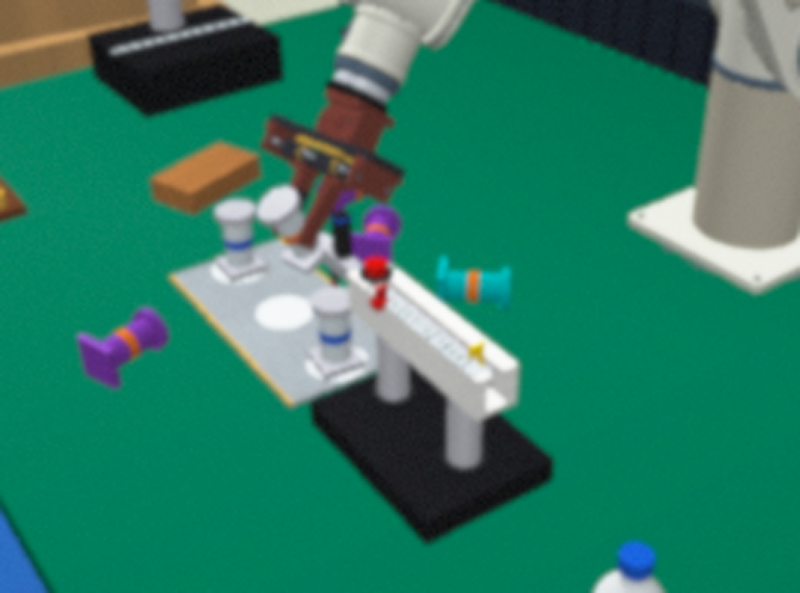

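The wrist passed close to its singularity (q5 is 0.42), so the turn fell short at 39° and the tool drifted in y. I'll bring it back and turn the rest more slowly.

```bash
python3 - <<'E'
from h import *
T=pose(); plan(T[:3,:3],[580,-196,140]); plan(tool(3,65),[580,-196,140],dmax=3)
T[:3,3]=[580,-196,140]+19*T[:3,2]; plan(tool(3,65),[580,-196,140],dmax=3,T=T)
E
```

```text
turn 0 x [0. 0. 0.]  shift 1 x [ 8.2 24.7 -8.8]
turn 9 x [-0.57  2.92 -0.19]  shift 1 x [18.4 27.2 -0.3]
turn 9 x [-0.57  2.92 -0.19]  shift 1 x [8.4 1.8 2. ]
```

>>> jog_arm(increments=[0,0,0,4,12.5,-4.5,0,0,0,0,4,12.5,-4.5,0,-0.5,2.9,-0.2,0,0,0,0,-0.5,2.9,-0.2,0,0,0,0,-0.5,2.9,-0.2,0,0,0,0,-0.5,2.9,-0.2,0,0,0,0,-0.5,2.9,-0.2,0,0,0,0,-0.5,2.9,-0.2,0,0,0,0,-0.5,2.9,-0.2,0,0,0,0,-0.5,2.9,-0.2,0,0,0,0,-0.5,2.9,-0.2,0,0,0,0])

```text
t: 8.48
ee_pos: [592.4, -193.1, 125.5]
orientation: [-2.615, -0.08, -1.666]
ft_force: [-0.1, -0.4, -1.8]
width: 33.1
grasp_force: 30.0
```

```bash
cat > st.py <<'E'
from h import *
np.set_printoptions(precision=3,suppress=True)
T=pose();o=get_obs();print(T,'grasp',T[:3,3]-19*T[:3,2]); print(o['qpos'],o['ft_force'])
E
python3 st.py; python3 -c "
from h import *
plan(tool(3,65),[587.5,-194.3,90],dmax=4); plan(tool(3,65),[587.5,-194.3,47])"
```

```text
[[   0.422    0.065    0.904  592.366]
 [   0.022   -0.998    0.062 -193.079]
 [   0.906   -0.006   -0.422  125.537]
 [   0.       0.       0.       1.   ]] grasp [ 575.183 -194.249  133.559]
[-0.628  0.689  2.255  2.371  0.988 -1.412] [-0.145 -0.36  -1.807]
turn 1 x [-0.81 -0.02 -0.01]  shift 2 x [-17.1   0.5  14.8]
turn 1 x [-0.81 -0.02 -0.01]  shift 3 x [-24.4   0.3  15.9]
```

>>> jog_arm(increments=[-0.8,0,0,0,0,0,0,0,0,0,-20,0,14,0,0,0,0,-20,0,14,0,0,0,0,-20,0,14,0,0,0,0,0,0,0,0])

```text
t: 9.1
ee_pos: [604.4, -192.5, 51.7]
orientation: [-2.628, -0.067, -1.668]
ft_force: [0.2, 0.8, -2.1]
width: 33.4
grasp_force: 30.0
```

```bash
python3 st.py; python3 - <<'E'
from h import *
np.set_printoptions(precision=1,suppress=True)
im=cam('top'); P=cloud(im); X,Y,Z=np.moveaxis(P,-1,0)
for lo in (95,100,105,110): 
    m=(abs(X-590)<60)&(abs(Y+194)<60)&(Z>lo)&(Z<lo+5); print(lo,m.sum(),P[m].mean(0) if m.any() else '')
w=cam('wrist')
T=cam('scene')['pixels']
b=cv2.resize(T[130:280,150:350],(533,400),interpolation=cv2.INTER_CUBIC)
t=cv2.resize(im['pixels'][130:250,230:390],(267,200),interpolation=cv2.INTER_CUBIC)
w=cv2.resize(w['pixels'],(267,200)); cv2.imwrite('pics/c3.png',np.hstack([b,np.vstack([t,w])]))
E
```

```text
[[   0.425    0.051    0.904  604.413]
 [   0.021   -0.999    0.047 -192.51 ]
 [   0.905   -0.001   -0.426   51.661]
 [   0.       0.       0.       1.   ]] grasp [ 587.246 -193.397   59.753]
[-0.598  0.878  2.204  2.473  1.083 -1.529] [ 0.186  0.813 -2.112]
95 20 [ 577.9 -190.5   99. ]
100 103 [ 591.6 -193.   102.8]
105 93 [ 591.8 -193.   106.9]
110 6 [ 584.3 -204.   111. ]
```

View pics/c3.png

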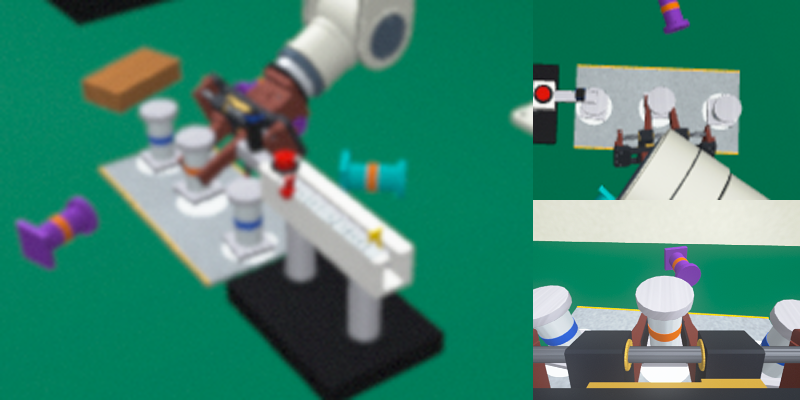

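The post is held upright over the spot, with its head at about (592,-193,105). I'll lower it to contact.

>>> jog_arm(increments=[0,0,0,-5.4,0,2.6,0,0,0,0,-5.4,0,2.6,0,0,0,0,-1.5,0,0.7,0,0,0,0,0,0,0,0])

```text
t: 9.75
ee_pos: [603.8, -193.3, 38.6]
orientation: [-2.63, -0.066, -1.671]
ft_force: [-0.3, 0.7, -2.9]
width: 33.4
grasp_force: 30.0
```

```bash
python3 st.py
```

```text
[[   0.424    0.049    0.904  603.755]
 [   0.022   -0.999    0.044 -193.276]
 [   0.905    0.001   -0.425   38.645]
 [   0.       0.       0.       1.   ]] grasp [ 586.576 -194.113   46.718]
[-0.6    0.911  2.196  2.483  1.105 -1.549] [-0.338  0.695 -2.934]
```

>>> jog_arm(increments=[0,0,0,-1.4,0,0.6,0,0,0,0,-0.9,0,0.4,0,0,0,0,0,0,0,0])

```text
t: 10.12
ee_pos: [604.0, -193.4, 37.0]
orientation: [-2.628, -0.066, -1.673]
ft_force: [-2.3, 0.7, 3.2]
width: 33.4
grasp_force: 30.0
```

>>> jog_arm(increments=[0,0,0,0,0,0,55,0,0,0,0,0,0,60,0,0,0,0,0,0,100,0,0,0,0,0,0,100,0,0,0,0,0,0,100,0,0,0,0,0,0,100])

```text
t: 10.88
ee_pos: [603.8, -193.3, 36.4]
orientation: [-2.629, -0.066, -1.671]
ft_force: [0.1, -0.4, 1.1]
width: 87.1
grasp_force: 0.0
```

```bash
cat > chk.py <<'E'
from h import *
np.set_printoptions(precision=1,suppress=True)
im=cam('top'); P=cloud(im); X,Y,Z=np.moveaxis(P,-1,0)
for n,y in (('a',-77),('post',-194),('b',-313)):
    m=(abs(X-588)<50)&(abs(Y-y)<40)&(Z>80)&(Z<97); q=P[m]
    c,*_=np.linalg.lstsq(np.c_[q[:,:2]-q[:,:2].mean(0),np.ones(len(q))],q[:,2],rcond=None)
    print(n,m.sum(),q.mean(0),cv2.minEnclosingCircle(q[:,:2].astype(np.float32)),'plane',np.round(c,3))
E
python3 st.py; python3 chk.py
```

```text
[[   0.424    0.049    0.904  603.797]
 [   0.022   -0.999    0.044 -193.292]
 [   0.905    0.001   -0.425   36.392]
 [   0.       0.       0.       1.   ]] grasp [ 586.615 -194.129   44.458]
[-0.6    0.917  2.195  2.484  1.108 -1.552] [ 0.137 -0.404  1.111]
a 161 [587.8 -78.2  89.6] ((590.325439453125, -75.14793395996094), 24.96286964416504) plane [ 0.  -0.  89.6]
post 217 [ 590.2 -193.8   89.6] ((590.7028198242188, -194.1442413330078), 25.04343605041504) plane [-0.   0.  89.6]
b 225 [ 579.2 -312.3   89.5] ((570.2421264648438, -304.0987548828125), 38.308937072753906) plane [-0.  -0.  89.5]
```

Step 1 looks done: the post is upright (the head plane is level) and within about 5 mm of the spot. I'll retreat along the tool axis, rise, then turn for the button.

>>> jog_arm(increments=[0,0,0,0,0,-15,100,0,0,0,0,0,-30,100,0,0,0,0,0,-35,100,0,0,0,0,0,-35,100,0,0,0,30,0,-14,100,0,0,0,30,0,-14,100,0,0,0,36,0,-17,100,0,0,0,36,0,-17,100,0,0,0,36,0,-17,100,0,0,0,36,0,-17,100])

```text
t: 12.18
ee_pos: [498.2, -197.6, 311.7]
orientation: [-2.63, -0.065, -1.67]
ft_force: [0.8, 0.2, 0.5]
width: 87.9
grasp_force: 0.0
```

```bash
python3 st.py;python3 chk.py; python3 -c "
from h import *
plan(tool(88,0),[560,-60,300],dmax=6)"
```

```text
[[   0.425    0.049    0.904  498.154]
 [   0.022   -0.999    0.043 -197.56 ]
 [   0.905    0.001   -0.425  311.661]
 [   0.       0.       0.       1.   ]] grasp [ 480.977 -198.384  319.741]
[-0.808  0.113  2.36   1.858  0.793 -0.856] [0.8   0.24  0.525]
a 161 [588.1 -78.5  89.3] ((590.2506103515625, -75.02264404296875), 24.570537567138672) plane [ 0.  -0.  89.3]
post 214 [ 590.4 -193.9   89.5] ((590.19921875, -193.70989990234375), 25.323436737060547) plane [-0.   0.  89.5]
b 225 [ 579.4 -312.5   89.5] ((580.0830078125, -312.82342529296875), 24.889760971069336) plane [-0.  -0.  89.5]
turn 18 x [ 2.68 -2.89 -4.16]  shift 4 x [35.1 13.9  9. ]
```

>>> jog_arm(increments=[2.7,-2.9,-4.2,0,0,0,100,2.7,-2.9,-4.2,0,0,0,100,2.7,-2.9,-4.2,0,0,0,100,2.7,-2.9,-4.2,0,0,0,100,2.7,-2.9,-4.2,0,0,0,100,2.7,-2.9,-4.2,0,0,0,100,2.7,-2.9,-4.2,0,0,0,100,2.7,-2.9,-4.2,0,0,0,100,2.7,-2.9,-4.2,0,0,0,100])

```text
t: 13.35
ee_pos: [497.9, -197.7, 309.8]
orientation: [-2.708, -1.254, -0.92]
ft_force: [-0.0, 0.6, -0.1]
width: 87.7
grasp_force: 0.0
```

>>> jog_arm(increments=[2.7,-2.9,-4.2,0,0,0,100,2.7,-2.9,-4.2,0,0,0,100,2.7,-2.9,-4.2,0,0,0,100,2.7,-2.9,-4.2,0,0,0,100,2.7,-2.9,-4.2,0,0,0,100,2.7,-2.9,-4.2,0,0,0,100,2.7,-2.9,-4.2,0,0,0,100,2.7,-2.9,-4.2,0,0,0,100,2.7,-2.9,-4.2,0,0,0,100])

```text
t: 14.48
ee_pos: [497.8, -198.2, 309.9]
orientation: [-2.238, -2.192, 0.018]
ft_force: [0.5, -0.2, 0.1]
width: 87.6
grasp_force: 0.0
```

```bash
python3 st.py; python3 -c "
from h import *
plan(tool(88,0),[592,-60,330],dmax=6,grasp=False)"
```

```text
[[   0.021    1.      -0.014  497.757]
 [   1.      -0.021   -0.002 -198.159]
 [  -0.002   -0.014   -1.     309.864]
 [   0.       0.       0.       1.   ]] grasp [ 498.025 -198.122  328.862]
[-0.397  0.203  1.73  -0.008  1.22  -0.373] [ 0.49  -0.155  0.096]
turn 1 x [-0.8   0.14  0.81]  shift 5 x [28.3 17.9 -4. ]
```

>>> jog_arm(increments=[-0.8,0.1,0.8,0,0,0,100,0,0,0,28,18,-4,100,0,0,0,28,18,-4,100,0,0,0,28,18,-4,100,0,0,0,28,18,-4,100,0,0,0,28,18,-4,100,0,0,0,0,0,0,100])

```text
t: 15.35
ee_pos: [594.4, -60.7, 330.8]
orientation: [2.26, 2.179, 0.007]
ft_force: [0.3, -0.7, -0.2]
width: 87.4
grasp_force: 0.0
```

```bash
python3 st.py; cat > m3.py <<'E'
from h import *
np.set_printoptions(precision=1,suppress=True)
im=cam('wrist'); save(im,'w4'); P=cloud(im); hsv=cv2.cvtColor(im['pixels'],cv2.COLOR_BGR2HSV); X,Y,Z=np.moveaxis(P,-1,0)
b=(im['depth']>0)&(abs(X-600)<90)&(Y>-110)&(Y<240)&(Z>130)&(Z<215); H,S,V=np.moveaxis(hsv,-1,0)
for n,m in (('red',((H<8)|(H>172))&(S>140)),('yel',(H>18)&(H<35)&(S>120)),('handle',Z>197),('blue',(H>100)&(H<130)&(S>120))):
    k,l,st,_=cv2.connectedComponentsWithStats((m&b).astype(np.uint8))
    for i in range(1,k):
        if st[i,4]>8: q=P[l==i]; z=np.percentile(q[:,2],90); t=q[q[:,2]>z-3]; print(n,st[i],'med',np.median(q,0),'top',t.mean(0),'mid',(t.min(0)+t.max(0))/2)
m=b&(Z>162)&(Z<168); print(m.sum(),cv2.minAreaRect(P[m][:,:2].astype(np.float32)))
E
python3 m3.py
```

```text
[[  0.037   0.999   0.004 594.368]
 [  0.999  -0.037   0.002 -60.664]
 [  0.002   0.004  -1.    330.763]
 [  0.      0.      0.      1.   ]] grasp [594.286 -60.692 349.762]
[-0.123  0.277  1.586  0.002  1.275 -0.087] [ 0.252 -0.687 -0.246]
red [266  54  16  13 176] med [620.1  53.8 168.4] top [617.9  55.1 181.7] mid [617.8  55.1 181.8]
red [239  93  23  23 401] med [594.5  12.8 178.3] top [594.5  12.8 178.3] mid [594.6  12.9 179. ]
handle [242 162  17  17 274] med [592.7 -49.4 203.2] top [592.9 -49.8 203.2] mid [592.7 -50.  203.3]
blue [243 162  15   2  17] med [592.7 -42.  200.6] top [592.7 -42.1 200.5] mid [592.7 -42.3 200.6]
3761 ((599.9947509765625, 33.533634185791016), (153.27259826660156, 53.58384704589844), 88.39633178710938)
```

View pics/w4.png

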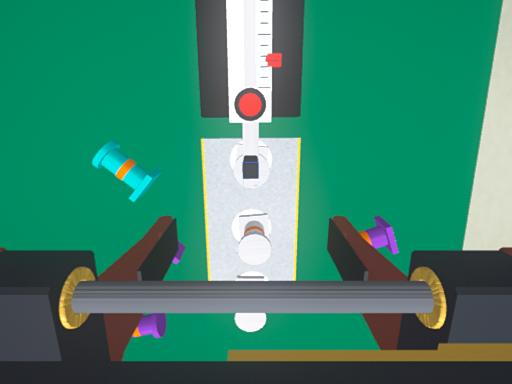

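The lock shows at (250,104), the rider at (274,60) and the handle at (250,167). I'll go above the lock with the fingers shut.

>>> jog_arm(increments=[0,0,0,36.7,-1.3,0,0,0,0,0,36.7,-1.3,0,0,0,0,0,0,0,40,0,0,0,0,0,0,40,0,0,0,0,0,0,40,0,0,0,0,0,0,20,0,0,0,0,0,0,0,0,0,0,0,0,0,0,0,0,0,0,0,0,0,0])

```text
t: 16.52
ee_pos: [595.8, 11.5, 192.5]
orientation: [2.26, 2.176, 0.007]
ft_force: [0.0, -0.8, -0.1]
width: 2.2
grasp_force: 0.0
```

```bash
python3 st.py
```

```text
[[  0.038   0.999   0.006 595.81 ]
 [  0.999  -0.038   0.     11.546]
 [  0.      0.006  -1.    192.467]
 [  0.      0.      0.      1.   ]] grasp [595.687  11.544 211.467]
[-0.001  0.414  1.724  0.     0.997  0.037] [ 0.017 -0.819 -0.106]
```

>>> jog_arm(increments=[0,0,0,1.2,-1,10,0,0,0,0,0,0,4,0,0,0,0,0,0,2,0,0,0,0,0,0,2,0,0,0,0,0,0,1.5,0,0,0,0,0,0,1.5,0,0,0,0,0,0,0,0])

```text
t: 17.4
ee_pos: [594.3, 13.3, 172.1]
orientation: [2.26, 2.178, 0.005]
ft_force: [-8.2, 0.9, 18.0]
width: 0.5
grasp_force: 9.3
```

Bottomed out at 18 N with the tip at z 172. I'll rise, open and move over the handle.

>>> jog_arm(increments=[0,0,0,0,0,0,0,0,0,0,0,0,-30,0,0,0,0,0,0,-40,0,0,0,0,0,0,-40,50,0,0,0,-31.5,0.3,0,60,0,0,0,-31.5,0.3,0,60,0,0,0,-31,0,-40,60,0,0,0,0,0,0,60])

```text
t: 18.4
ee_pos: [592.4, -82.9, 322.9]
orientation: [2.259, 2.172, 0.01]
ft_force: [0.2, 0.2, -0.3]
width: 47.0
grasp_force: 0.0
```

```bash
python3 st.py; python3 m3.py; python3 -c "
from h import *
plan(tool(88.3,0),[592.8,-50,220]);plan(tool(88.3,0),[592.8,-50,184])"
```

```text
[[  0.039   0.999   0.01  592.351]
 [  0.999  -0.039  -0.001 -82.855]
 [ -0.001   0.01   -1.    322.908]
 [  0.      0.      0.      1.   ]] grasp [592.165 -82.833 341.907]
[-0.159  0.281  1.597  0.     1.253 -0.12 ] [ 0.193  0.191 -0.33 ]
red [267  26  16  15 209] med [620.1  53.7 168.6] top [617.7  55.  181.5] mid [617.6  55.  181.2]
red [239  69  23  24 435] med [594.3  12.6 171.4] top [594.4  12.6 171.4] mid [594.5  12.6 171.4]
handle [242 140  18  18 308] med [592.9 -49.8 203.2] top [593.  -50.1 203.2] mid [592.7 -50.1 203.5]
blue [243 140  16   2  17] med [592.3 -42.1 200.8] top [592.4 -42.1 200.7] mid [592.7 -42.3 200.6]
3197 ((599.5164794921875, 21.39818572998047), (127.72264862060547, 53.374149322509766), 88.41480255126953)
turn 1 x [ 0.4   0.   -0.51]  shift 4 x [ 7.9  0.1 30. ]
turn 1 x [ 0.4   0.   -0.51]  shift 4 x [ 7.9  0.1 39. ]
```

The button now measures 6.9 mm lower, so it is down. Next I'll grip the handle.

>>> jog_arm(increments=[0.4,0,-0.5,0,0,0,60,0,0,0,32.8,0.3,6,60,0,0,0,0,0,38,60,0,0,0,0,0,38,60,0,0,0,0,0,38,60,0,0,0,0,0,36,60,0,0,0,0,0,0,60])

```text
t: 19.32
ee_pos: [588.9, -46.8, 160.5]
orientation: [-2.245, -2.186, 0.011]
ft_force: [0.6, -0.6, 0.5]
width: 52.6
grasp_force: 0.0
```

>>> jog_arm(increments=[0,0,0,0,0,0,0,0,0,0,0,0,0,0,0,0,0,0,0,0,0,0,0,0,0,0,0,0])

```text
t: 19.82
ee_pos: [593.1, -48.0, 165.1]
orientation: [2.252, 2.189, 0.002]
ft_force: [14.0, 1.1, -10.6]
width: 16.1
grasp_force: 7.4
```

```bash
python3 st.py; python3 - <<'E'
from h import *
np.set_printoptions(precision=1,suppress=True)
for n in ['top','scene']:
    im=cam(n); P=cloud(im); hsv=cv2.cvtColor(im['pixels'],cv2.COLOR_BGR2HSV); H,S,V=np.moveaxis(hsv,-1,0); X,Y,Z=np.moveaxis(P,-1,0)
    b=(abs(X-605)<50)&(Y>30)&(Y<215)&(Z>155)&(Z<200)
    for c,m in (('red',((H<8)|(H>172))&(S>140)),('yel',(H>18)&(H<35)&(S>120))):
        v,u=np.nonzero(m&b); print(n,c,len(u),u.mean(),v.mean(),np.median(P[m&b],0),P[m&b].mean(0))
    cv2.imwrite(f'pics/{n}5.png',cv2.resize(im['pixels'][150:230,150:290] if n=='top' else im['pixels'][170:260,230:330],(800,500),interpolation=cv2.INTER_NEAREST))
E
```

```text
[[  0.028   1.      0.001 593.09 ]
 [  1.     -0.028   0.    -48.047]
 [  0.      0.001  -1.    165.087]
 [  0.      0.      0.      1.   ]] grasp [593.066 -48.048 184.087]
[-0.101  0.45   1.741  0.     0.95  -0.073] [ 13.957   1.109 -10.643]
top red 17 220.58823529411765 176.88235294117646 [619.9  54.5 171.2] [619.3  55.5 173.2]
top yel 11 176.45454545454547 181.72727272727272 [603.4 178.1 181.3] [603.5 178.3 182. ]
scene red 19 257.7894736842105 200.1578947368421 [623.3  56.5 170.6] [622.6  56.7 172.1]
scene yel 16 290.75 218.0 [605.9 179.6 175.8] [605.3 179.6 175.9]
```

>>> jog_arm(increments=[0,0,0,0,1.5,1,0,0,0,0,0,0,0,0,0,0,0,0,0,0,0])

```text
t: 20.3
ee_pos: [593.4, -48.1, 164.9]
orientation: [-2.252, -2.189, 0.001]
ft_force: [-5.0, -0.6, 11.2]
width: 15.6
grasp_force: 30.0
```

```bash
python3 st.py; python3 -c "
from h import *
print(get_obs()['grasp_force'])"
```

```text
[[  0.029   1.     -0.001 593.408]
 [  1.     -0.029   0.    -48.116]
 [  0.     -0.001  -1.    164.908]
 [  0.      0.      0.      1.   ]] grasp [593.435 -48.12  183.908]
[-0.101  0.452  1.738  0.     0.953 -0.072] [-4.991 -0.608 11.234]
30.00500500202179
```

>>> jog_arm(increments=[0,0,0,-5,-0.4,-0.5,0,0,0,0,-14,0,0,0,0,0,0,-16,0,0,0,0,0,0,-16,0,0,0,0,0,0,-16,0,0,0,0,0,0,-16,0,0,0,0,0,0,-16,0,0,0,0,0,0,-14,0,0,0,0,0,0,0,0,0,0,0,0,0,0,0,0,0])

```text
t: 21.55
ee_pos: [589.9, -160.7, 164.9]
orientation: [-2.252, -2.188, 0.0]
ft_force: [-1.7, 4.3, 7.5]
width: 15.9
grasp_force: 30.0
```

```bash
python3 st.py; cat > m5.py <<'E'
from h import *
np.set_printoptions(precision=1,suppress=True)
for n in ['top','scene','wrist']:
    im=cam(n); P=cloud(im); hsv=cv2.cvtColor(im['pixels'],cv2.COLOR_BGR2HSV); H,S,V=np.moveaxis(hsv,-1,0); X,Y,Z=np.moveaxis(P,-1,0)
    b=(im['depth']>0)&(abs(X-605)<50)&(Y>30)&(Y<215)&(Z>150)&(Z<200)
    for c,m in (('red',((H<8)|(H>172))&(S>140)),('yel',(H>18)&(H<35)&(S>120))):
        m=m&b; v,u=np.nonzero(m)
        if len(u): q=P[m]; t=q[q[:,2]>176]; print(n,c,len(u),(u.min(),u.max(),v.min(),v.max()),np.median(q,0),'top',len(t),np.median(t,0) if len(t) else '')
    cv2.imwrite(f'pics/{n}6.png',im['pixels'])
E
python3 m5.py
```

```text
[[   0.029    1.      -0.001  589.941]
 [   1.      -0.029    0.001 -160.688]
 [   0.001   -0.001   -1.     164.928]
 [   0.       0.       0.       1.   ]] grasp [ 589.965 -160.709  183.928]
[-0.286  0.473  1.701  0.001  0.969 -0.257] [-1.726  4.348  7.497]
top red 20 (np.int64(219), np.int64(223), np.int64(175), np.int64(179)) [620.2  53.7 168.9] top 6 [614.8  53.7 182.3]
top yel 9 (np.int64(216), np.int64(217), np.int64(181), np.int64(186)) [598.1  67.  179.4] top 8 [598.1  67.  179.4]
scene red 19 (np.int64(256), np.int64(259), np.int64(197), np.int64(203)) [623.1  56.  170.8] top 5 [619.9  54.7 177.1]
scene yel 14 (np.int64(264), np.int64(267), np.int64(197), np.int64(201)) [602.4  67.7 176.1] top 7 [603.9  68.5 179.5]
```

>>> jog_arm(increments=[0,0,0,-5,0,-0.3,0,0,0,0,-5,0,0,0,0,0,0,0,0,0,0,0,0,0,0,0,0,0])

```text
t: 22.2
ee_pos: [589.7, -170.4, 164.9]
orientation: [-2.252, -2.188, 0.0]
ft_force: [-1.5, 5.9, 7.1]
width: 15.6
grasp_force: 30.0
```

```bash
python3 st.py; python3 m5.py; python3 - <<'E'
import cv2,numpy as np
t=cv2.imread('pics/top6.png')[165:195,200:240]; s=cv2.imread('pics/scene6.png')[185:215,240:280]; w=cv2.imread('pics/wrist6.png')
r=lambda i:cv2.resize(i,(400,300),interpolation=cv2.INTER_NEAREST)
cv2.imwrite('pics/v6.png',np.vstack([np.hstack([r(t),r(s)]),np.hstack([r(w),r(w)*0])]))
E
```

```text
[[   0.029    1.      -0.001  589.657]
 [   1.      -0.029    0.001 -170.385]
 [   0.001   -0.001   -1.     164.935]
 [   0.       0.       0.       1.   ]] grasp [ 589.683 -170.409  183.935]
[-0.301  0.476  1.696  0.001  0.971 -0.273] [-1.499  5.914  7.074]
top red 20 (np.int64(219), np.int64(223), np.int64(175), np.int64(179)) [619.6  53.6 170.3] top 6 [614.7  53.6 183.1]
top yel 8 (np.int64(219), np.int64(220), np.int64(180), np.int64(186)) [599.5  56.  182.4] top 6 [599.2  55.9 184.1]
scene red 20 (np.int64(256), np.int64(259), np.int64(197), np.int64(203)) [622.2  55.6 170.1] top 3 [620.1  55.3 179.7]
scene yel 16 (np.int64(261), np.int64(265), np.int64(195), np.int64(199)) [602.4  57.6 176.6] top 9 [603.6  57.4 178.8]
```

View pics/v6.png

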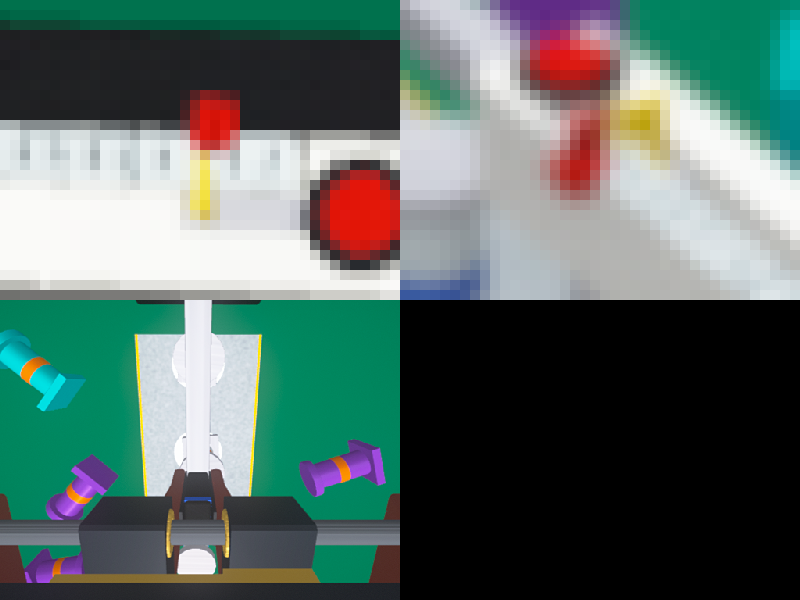

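```bash
python3 - <<'E'
import cv2,numpy as np
# w4 now holds the second view (z 323)
w=cv2.imread('pics/w4.png')[20:60,235:295]
cv2.imwrite('pics/v7.png',cv2.resize(w,(780,520),interpolation=cv2.INTER_NEAREST))
E
```

```text
(no output)
```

View pics/v7.png

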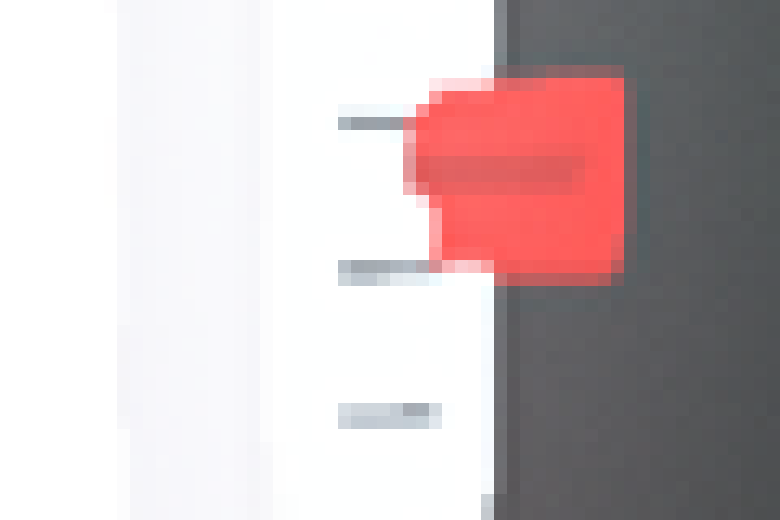

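```bash
cat > m6.py <<'E'
from h import *
np.set_printoptions(precision=1,suppress=True,linewidth=160)
ims=[cam('top') for _ in range(6)]; im=ims[0]; A=np.mean([i['pixels'].astype(float) for i in ims],0); B,G,Rr=np.moveaxis(A,-1,0)
def ray(u,v,z):
    d=im['M'][:3,:3]@np.array([(u-im['cx'])/im['fx'],-(v-im['cy'])/im['fy'],-1]); c=im['M'][:3,3]; return c+d*(z-c[2])/d[2]
us=np.arange(212,228)
for v in range(173,190):
    r=np.clip(Rr[v,212:228]-G[v,212:228]-15,0,None); y=np.clip(np.minimum(Rr,G)[v,212:228]-B[v,212:228]-25,0,None)
    s=f'{v}'
    for n,k in (('red',r),('yel',y)):
        if k.sum()>60: u=(us*k).sum()/k.sum(); s+=f'  {n} {k.sum():.0f} u={u:.2f} y180={ray(u,v,180)[1]-0.03*(ray(u,v,180)[0]-600):.1f} span {us[k>30]}'
    print(s)
E
python3 m6.py
```

```text
173
174  red 272 u=220.80 y180=53.6 span [219 220 221 222]
175  red 678 u=220.96 y180=53.2 span [219 220 221 222 223]
176  red 849 u=221.01 y180=53.1 span [219 220 221 222 223]
177  red 856 u=220.97 y180=53.2 span [219 220 221 222 223]
178  red 761 u=220.83 y180=53.7 span [219 220 221 222 223]
179  red 446 u=220.77 y180=53.9 span [219 220 221 222 223]
180  yel 63 u=219.81 y180=56.6 span [220]
181  yel 131 u=219.73 y180=56.9 span [219 220]
182  yel 153 u=219.77 y180=56.8 span [219 220]
183  yel 165 u=219.74 y180=56.9 span [219 220]
184  yel 203 u=219.65 y180=57.2 span [219 220]
185  yel 236 u=219.65 y180=57.2 span [219 220]
186  yel 118 u=219.80 y180=56.9 span [219 220]
187
188
189
```

>>> jog_arm(increments=[0,0,0,-2.2,0,-0.3,0,0,0,0,0,0,0,0,0,0,0,0,0,0,0,0,0,0,0,0,0,0])

```text
t: 23.15
ee_pos: [589.6, -172.4, 165.0]
orientation: [-2.251, -2.188, 0.0]
ft_force: [-0.8, 5.0, 4.0]
width: 15.7
grasp_force: 30.0
```

```bash
python3 m6.py | grep -E "17[789]|18[2-5]"; python3 m5.py; python3 chk.py
```

```text
177  red 860 u=220.97 y180=53.2 span [219 220 221 222 223]
178  red 762 u=220.83 y180=53.7 span [219 220 221 222 223]
179  red 446 u=220.77 y180=53.9 span [219 220 221 222 223]
182  yel 171 u=220.43 y180=54.9 span [220 221]
183  yel 172 u=220.45 y180=54.9 span [220 221]
184  yel 215 u=220.40 y180=55.1 span [220 221]
185  yel 242 u=220.37 y180=55.2 span [220 221]
top red 20 (np.int64(219), np.int64(223), np.int64(175), np.int64(179)) [619.5  53.6 169.3] top 6 [614.9  53.6 183.3]
top yel 12 (np.int64(220), np.int64(221), np.int64(180), np.int64(186)) [599.1  55.7 183.2] top 10 [597.5  54.6 183.3]
scene red 19 (np.int64(256), np.int64(259), np.int64(197), np.int64(203)) [622.5  56.3 170.1] top 5 [621.2  56.3 178.3]
scene yel 13 (np.int64(261), np.int64(264), np.int64(195), np.int64(198)) [603.5  54.9 177.5] top 9 [605.1  55.  180.1]
a 114 [584.9 -74.3  89.4] ((590.6043701171875, -75.18820190429688), 25.09357261657715) plane [ 0.   0.  89.4]
post 0 [nan nan nan] ((0.0, 0.0), 0.0) plane [0. 0. 0.]
b 203 [ 579.3 -314.8   89.2] ((579.814453125, -313.4246826171875), 24.870763778686523) plane [ 0.   0.  89.2]chk.py:6: RuntimeWarning: Mean of empty slice.
  c,*_=np.linalg.lstsq(np.c_[q[:,:2]-q[:,:2].mean(0),np.ones(len(q))],q[:,2],rcond=None)
  ret = um.true_divide(
chk.py:7: RuntimeWarning: Mean of empty slice.
  print(n,m.sum(),q.mean(0),cv2.minEnclosingCircle(q[:,:2].astype(np.float32)),'plane',np.round(c,3))
```

The pointer is level with the rider: the two cameras put it +0.7 mm and −1.3 mm off. The grip is 30 N, so I'm handing in.

```bash
python3 -c "
from h import *
print(job.close_job())"
```

```text
the job is handed in; nothing more can be done
None
```

The job is handed in, but the judge gave no result back. The post stands upright within about 5 mm of the spot, the lock is down (6.9 mm measured), and the arm is held at 30 N with the pointer within about 1.5 mm of the rider. I couldn't re-check the post at the very end because the gripper hid it.

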